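Set a gap gauge between two flanges of a sloping test line

ROBOT

A 7-joint arm with a two-finger parallel gripper is mounted at the origin on the work surface. World frame = base frame: x ahead of the robot, y to its left, z up, the work surface at z = 0. Lengths are in m, angles in rad, forces in N, time in s.
With the tool pointing down it reaches from about 0.4 to 0.85 m from the base axis. Payload 10.4 kg.
Tool frame: the origin (TCP) lies between the finger pads; the fingertips stand ahead of it and the grasp point (between the pads) lies 5 mm behind it (manip.tip_extent is the z of the fingertips in the tool frame, in m); z points along the fingers, y is the line along which they close (so a half turn about z gives the same grasp; the last joint's range is limited). The gripper opens to 85 mm and grips with 20 to 120 N. Pads are 22 mm wide; open, the fingers measure 114 mm over their backs; the gripper's body (76 mm by 85 mm) begins 54 mm behind the grasp point. The pads swing forward as they close: fully open they stand 13 mm farther back than shut.
Start: joints at [-1.184, 0.332, -0.065, 1.46, 0.022, 1.35, -0.088], TCP at [0.249, 0.573, 0.245] pointing down, gripper open.
Joint ranges: [-2.6, 2.6], [-0.5, 2.12], [-1.47, 1.34], [0.16, 2.42], [-1.27, 4.41], [0.06, 2.06], [-2.6, 2.6]. Speed limits (rad/s): [2.22, 2.22, 2.79, 2.79, 3.14, 3.14, 3.14].

INTERFACE

Orientations are given as a unit quaternion [x, y, z, w].
In Python, from workcell import status, viewer, manip gives the robot as it stands.
- The arm moves only by the tool play_rows, never from a script. Its argument "plan" is one flat list of numbers, 7 for each row, row after row: the turn, a rotation vector about the tool's x, y, z in degrees, then the shift along the tool's x, y, z in m, then the opening, from 0 (shut) to 1 (fully open). In form: [ax, ay, az, dx, dy, dz, grip, ax, ay, az, dx, dy, dz, grip, ...]. A call has 1 to 20 rows; each row is the pose to reach, as a shift and turn from the pose commanded when the call began, along the tool's axes at that moment; what a row does not reach only later rows make up. A row lasts 1/8 s, in which the tool goes at most 62.5 mm and 10.7 degrees, less where a joint would pass 70% of its speed; a pose out of reach is approached as far as the arm can. A call with a gripper value outside its range is refused whole. The fingers move at their own pace and stop on an object; "squeeze" is the grip in N (left out, the last holds). Time passes only in rows, so rows that repeat a pose let the fingers close. It gives the time, the measured TCP pose, the force, the opening and the grip force at its end, in the units of the state.
- status.get_obs(): the state, without advancing time (a new reading comes with each control period).
- viewer.camera(name): name is "scene" or "side" or "wrist"; returns the picture (480x640x3 uint8, red, green, blue); there is no depth.
- viewer.camera_model(name): a dict with "fx", "fy", "cx", "cy" (pixels), "R" (3x3) and "t" (3): a world point X has camera coordinates R X + t. Camera axes: x right, y down, z forward; pixel columns grow to the right and rows downward; lengths in m; the calibration is good to about 2 mm. The wrist camera is an equidistant fisheye: a pixel r from the principal point sees the ray r / f radians off the axis. A picture is of the moment at which its call begins: read the wrist's pose just before it. camera_model takes no time and is no camera call; for the wrist camera it gives the pose at the moment of the call.
- manip.hand_in(): hands the job in; it is judged then, once.
The state is a dict: "clock": time; "joint_pos": joint angles; "joint_velocities": joint speeds; "tau": joint torques, N m; "position": TCP position; "ee_rot": TCP orientation; "ft_force": force on the tool from outside, world axes, zero at the start; "torque": the same for the moment, N m; "grip_width": opening from 0.0 (shut) to 1.0 (fully open); "grasp_force": force on a finger pad.
Only numpy, scipy, OpenCV 4.12 (cv2) and the standard library are available. Lean on these libraries where they do the work, as an engineer would, in place of code of your own. Each camera call takes 0.05 s, during which the arm holds its last target. There are 200 camera calls.

TASK

Take the flat-handled gap gauge out of the rack and slide its blade into the open gap between the two square flanges of the sloping test line, midway between the bolts, so that it keeps their spacing for bolting up. Keep hold of it until its shoulder sits fully home on the flange edges, then let go and leave it there. Leave the round-handled plug gauge in the rack and the other things on the bench where they are.

Things in the scene. Friction and masses are not known exactly. Their poses are not given: they have to be found in the camera images.
- gap_gauge: Gap gauge, mm. Origin: centre of the underside of its steel shoulder plate; z from blade to handle, x thin way, y wide way. Flat steel blade 6 (x) by 32 (y), z -55 to 0; shoulder plate 36 by 50, z 0 to 6; flat black handle 16 by 40, z 6 to 60. Half a turn about z looks the same. Starts upright in a rack pocket, blade down, shoulder on the rack's top.
- blade_tip (a point): Centre of the free end of the gap gauge's blade, 55 mm below the gauge's origin along its -z; axes as the gauge.
- rack: Fixed grey block, 80 (x) by 210 (y) by 75 high, origin at the centre of its underside, z up. In its top two upright pockets, 15 (x) by 45 (y), 65 deep, at y = -50 and +50. One holds the gap gauge, the other the plug gauge; which is which varies.
- plug_gauge: Bystander: plug gauge with a round black handle, 30 diameter, top 56 above the rack, the same 36 x 50 shoulder, and a round 10 mm pin below. Origin at the centre of the shoulder's underside, z up.
- flanges: Two fixed square steel flanges, 22 thick, either side of an open gap. Origin: centre of the gap's mouth, level with the flanges' upper edges. z points out of the mouth, 35 degrees off vertical, leaning back to the robot; the blade goes in along -z. x is across the gap, uphill along the pipe; y is level, along the gap. Gap 10 wide (x), 90 long (y), 90 deep; 6 mm 45-degree lead-ins at the mouth.
- stand: Fixed blue base plate 240 (x -90 to 150) by 160 (y), 12 thick, with two posts. It carries the pipe, 48 diameter with 62 brass caps, that slopes up at 35 degrees along x, with the flanges midway. Origin on the bench, 175 mm straight below the flanges' origin; z up. Four 10 mm bolts cross the gap at y = -34 and +34, 12 and 78 below its mouth: 58 free between.
- spanner: Bystander: open spanner, 150 long along its x, lying on the bench between rack and stand.
- coupling: Bystander: brass coupling, 32 diameter, 40 high, standing on the bench; origin at its underside.
- dial: Bystander: round black dial gauge, 84 diameter, 32 high, lying face up on the bench, its brass stem to its +x; origin at the centre of its underside.
There are look-alikes about, which are no part of the job. What is shaped like the gap_gauge but pink or yellow is not meant.

How it is judged:
By the outcome, as a careful person would: the job done as asked, in the order asked, and still so for the second after the job is handed in, with the robot touching nothing.
It also fails if it takes over 48 s, if anything falls off the work surface, if the arm or the gripper's body presses on something with over 40 N, if the wrist force passes 120 N, or if a joint passes its speed limit or range.

## Working session

There is one attempt and no reset: what is moved stays moved. The work goes in short steps, Python scripts to look and compute and a tool call to move; the robot and the scene stay as the last step left them, time stands still between calls to the robot, and variables do not carry over. Pictures are saved under pics/ and viewed, at most 10 in all, crops included, and the job is handed in when it is done.

Besides the shell and the picture viewer there is one more tool, called as name(argument=value, ...) on one line, values as JSON. play_rows: Moves the arm, as the interface text tells. Its arguments: {"type":"object","properties":{"plan":{"type":"array","items":{"type":"number"}},"squeeze":{"type":"number"}},"required":["plan"]}

```bash
mkdir -p pics; ls; python3 - <<'E'
from workcell import status, viewer, manip
import cv2,numpy as np
o=status.get_obs();print({k:np.round(v,4).tolist() for k,v in o.items()});print(manip.tip_extent)
for n in("scene","side","wrist"):
    im=viewer.camera(n);cv2.imwrite(f"pics/{n}0.png",im[:,:,::-1])
    m=viewer.camera_model(n);print(n,{k:np.round(v,4).tolist() for k,v in m.items()})
E
```

```text
pics
{'clock': 0.0, 'joint_pos': [-1.1836, 0.3329, -0.0647, 1.4609, 0.0216, 1.3499, -0.0885], 'joint_velocities': [0.0008, 0.0012, 0.001, -0.0002, -0.0009, 0.0012, 0.0021], 'tau': [0.0001, -62.5439, 0.0486, -39.1618, 0.0161, 0.0094, -0.0001], 'position': [0.2489, 0.5729, 0.2445], 'ee_rot': [0.2035, 0.9791, -0.0007, -0.0001], 'ft_force': [0.1061, 0.3383, -0.1785], 'torque': [-0.013, 0.0069, -0.0255], 'grasp_force': 0.0, 'grip_width': 1.0004}
0.014
scene {'fx': 610.4203, 'fy': 610.4203, 'cx': 329.2011, 'cy': 240.3099, 'R': [[0.163, 0.9865, 0.018], [0.6045, -0.0854, -0.792], [-0.7797, 0.1399, -0.6103]], 't': [-0.0355, -0.2396, 1.6235]}
side {'fx': 609.9657, 'fy': 609.9657, 'cx': 316.6919, 'cy': 237.67, 'R': [[-0.992, -0.1243, -0.0198], [-0.0626, 0.6234, -0.7794], [0.1092, -0.7719, -0.6262]], 't': [0.5121, 0.1868, 1.1141]}
wrist {'fx': 371.6483, 'fy': 371.6483, 'cx': 320.604, 'cy': 234.616, 'R': [[0.3985, 0.9171, -0.0013], [0.8665, -0.3761, 0.3283], [0.3006, -0.132, -0.9446]], 't': [-0.6243, -0.0439, 0.3817]}
```

View pics/scene0.png

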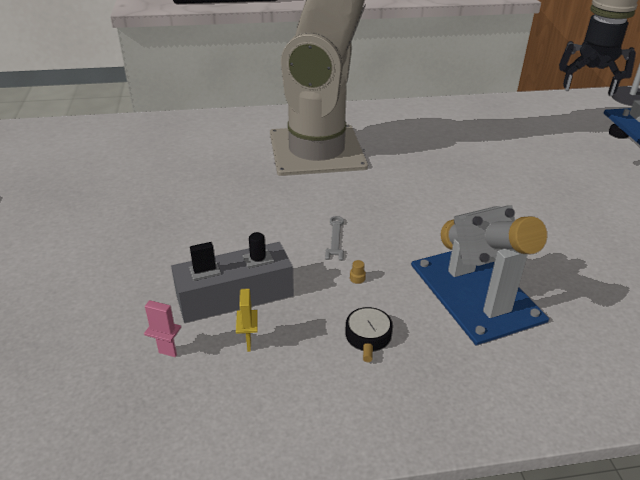

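View pics/side0.png

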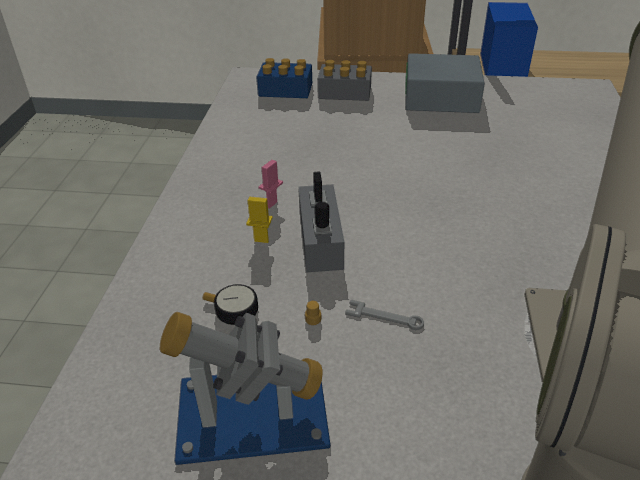

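```bash
python3 - <<'E'
import cv2,numpy as np
def crop(n,x,y,w,h,s):
    im=cv2.imread(f"pics/{n}0.png")[y:y+h,x:x+w]
    im=cv2.resize(im,None,fx=s,fy=s,interpolation=cv2.INTER_CUBIC)
    for k in range(0,w,10):
        cv2.line(im,(k*s,0),(k*s,6 if (x+k)%50 else 16),(0,0,255),1)
        if (x+k)%20==0: cv2.putText(im,str(x+k),(k*s,26),0,.4,(0,0,255),1)
    for k in range(0,h,10):
        cv2.line(im,(0,k*s),(6,k*s),(0,0,255),1)
        if (y+k)%20==0: cv2.putText(im,str(y+k),(8,k*s+4),0,.4,(0,0,255),1)
    return im
cv2.imwrite("pics/c1.png",crop("scene",160,220,140,100,5))
cv2.imwrite("pics/c2.png",crop("scene",400,200,160,140,4))
cv2.imwrite("pics/c3.png",np.hstack([crop("side",150,300,190,150,4)[:,:],]))
cv2.imwrite("pics/c4.png",crop("side",280,160,80,120,5))
E
```

```text
(no output)
```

View pics/c1.png

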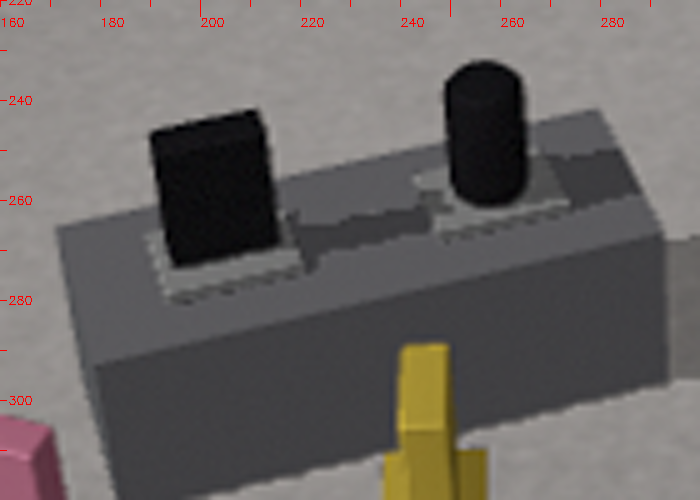

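View pics/c2.png

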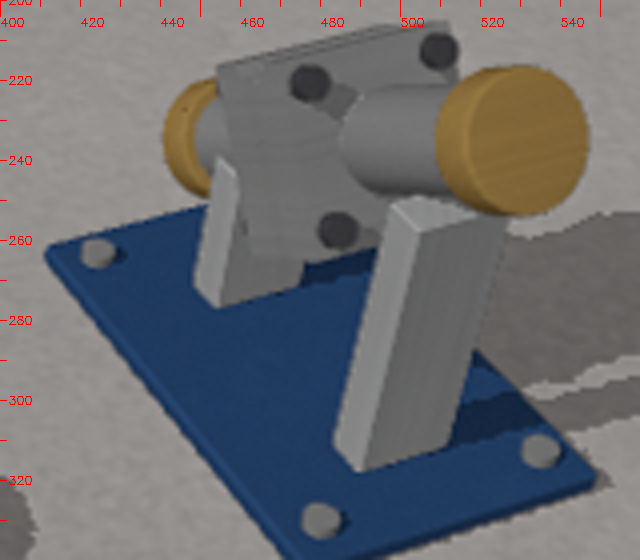

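View pics/c3.png

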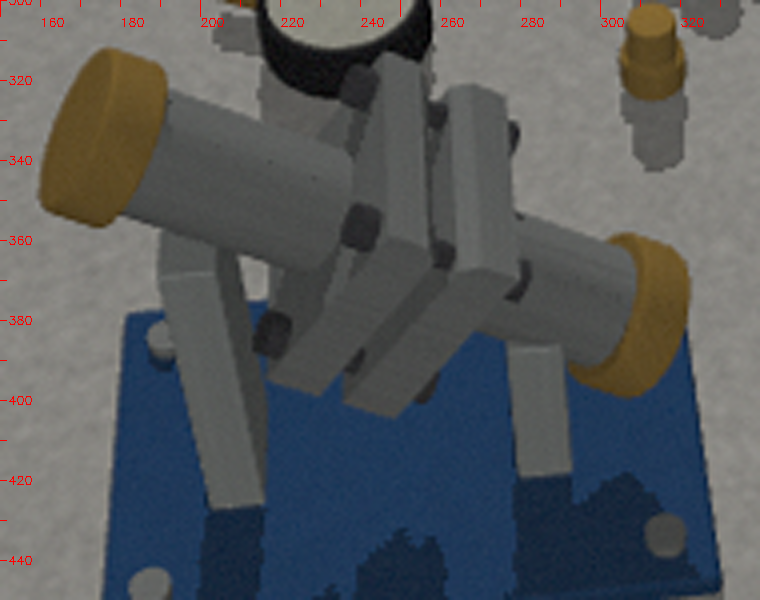

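View pics/c4.png

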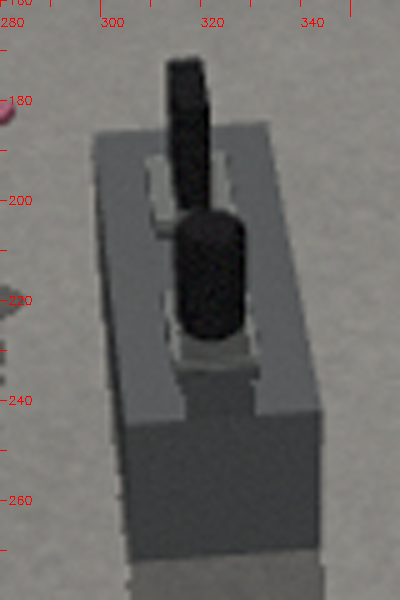

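```bash
cat > h.py <<'E'
import numpy as np, cv2
from scipy.optimize import least_squares
from scipy.spatial.transform import Rotation as Ro
from workcell import status, viewer, manip
M={n:viewer.camera_model(n) for n in("scene","side")}
def proj(n,X):
    m=M[n];c=np.asarray(X)@np.array(m["R"]).T+m["t"]
    return np.c_[m["fx"]*c[:,0]/c[:,2]+m["cx"],m["fy"]*c[:,1]/c[:,2]+m["cy"]]
def pose(p,X): # x,y,yaw,z0
    return Ro.from_euler('z',p[2]).apply(np.asarray(X)/1000.)+[p[0],p[1],0]
def fit(obs,p0,show=True):
    f=lambda p:np.concatenate([(proj(n,pose(p,[X]))-uv).ravel() for n,X,uv in obs])
    r=least_squares(f,p0,loss="soft_l1")
    if show: print(np.round(r.x,4),'yaw deg',round(np.degrees(r.x[2]),2)); print(np.round(f(r.x).reshape(-1,2),1).tolist())
    return r.x
def fl(x,y,z): # flange frame -> stand frame
    return Ro.from_euler('y',-35,degrees=True).apply([x,y,z])+[0,0,175]
E
cat > m1.py <<'E'
from h import *
S=[("scene",fl(27,-45,0),(454.25,217)),("scene",fl(27,45,0),(511.75,205.5)),("scene",fl(27,-45,-90),(462.5,264.5)),
("side",fl(27,-45,0),(246.2,314)),("side",fl(5,-45,0),(255,316.2)),("side",fl(27,45,0),(247,359.5)),("side",fl(5,45,0),(257,362.5)),
("side",fl(27,45,-90),(217,393.7)),("side",fl(5,45,-90),(230,399)),("side",fl(-5,45,0),(265,365.5)),("side",fl(-27,45,0),(279.5,368.7)),
("side",fl(-5,-45,0),(262.5,322)),("side",fl(-27,-45,0),(276.7,324.5)),("side",fl(-5,45,-90),(235.7,400)),("side",fl(-27,45,-90),(248.2,404)),
("scene",[-90,-80,12],(411.2,263)),("scene",[150,80,12],(549,319)),("side",[150,-80,12],(181.2,378)),("side",[-90,80,12],(330,445.5))]
p=fit(S,[.65,.35,0]); 
for c in("scene","side"): fit([s for s in S if s[0]==c],p)
R=[("scene",[-40,-105,75],(171.6,265.6)),("scene",[-40,105,75],(280,242)),("scene",[40,105,75],(292.6,266.4)),("scene",[40,-105,75],(179.4,293)),("scene",[40,105,0],(293.6,296.4)),("scene",[40,-105,0],(183.6,319.6)),
("side",[40,-105,75],(298.5,187)),("side",[-40,-105,75],(333.5,184.5)),("side",[-40,105,75],(344.5,242)),("side",[40,105,75],(305,244.5)),("side",[-40,105,0],(344,270.5)),("side",[40,105,0],(306,272.5))]
r=fit(R,[.6,-.1,0])
for c in("scene","side"): fit([s for s in R if s[0]==c],r)
# gauge: frame origin = rack top; handle/shoulder
z=75
G=[("scene",[-8,-20,z+60],(190,246.5)),("scene",[-8,20,z+60],(211.6,242)),("scene",[8,20,z+6],(216,268.6)),("scene",[8,-20,z+6],(194.6,273.2)),
("scene",[18,-25,z],(193.6,280.4)),("scene",[18,25,z],(220.6,274)),("scene",[-18,-25,z+6],(189.6,266.4)),
("side",[8,-20,z+60],(313.4,171.8)),("side",[-8,-20,z+60],(320.6,171.5)),("side",[18,-25,z+6],(309.4,191)),("side",[-18,-25,z+6],(324.8,190.4)),("side",[18,25,z],(311.6,207)) ]
g=fit(G,[r[0],r[1]-.05,r[2]])
for c in("scene","side"): fit([s for s in G if s[0]==c],g)
E
python3 m1.py
```

```text
[0.5664 0.2183 0.224 ] yaw deg 12.84
[[13.6, -2.0], [-0.9, -0.8], [14.8, 0.6], [-0.4, -1.8], [3.4, 0.8], [-0.7, -1.1], [3.0, 0.6], [-1.3, 0.8], [-1.0, -0.3], [1.0, -0.3], [-0.2, 1.1], [1.5, -2.8], [-0.4, -0.6], [-0.8, 0.5], [-0.4, 0.5], [-1.5, -2.7], [-0.2, -0.9], [-0.3, -1.3], [-0.2, -0.5]]
[0.5685 0.2172 0.2085] yaw deg 11.95
[[13.1, -1.4], [-0.9, 0.2], [13.9, 1.3], [-1.4, -2.5], [-0.9, 0.8]]
[0.5662 0.2184 0.2292] yaw deg 13.13
[[-0.5, -1.6], [3.3, 0.9], [-0.4, -0.9], [3.2, 0.7], [-1.1, 1.1], [-0.8, -0.1], [1.3, -0.2], [0.0, 1.1], [1.4, -2.7], [-0.5, -0.6], [-0.6, 0.7], [-0.1, 0.7], [-0.6, -0.8], [0.1, -0.7]]
[ 0.5374 -0.2363  0.2066] yaw deg 11.84
[[-1.0, -0.9], [-0.3, -1.0], [0.2, -0.5], [-1.0, -0.6], [-0.1, -0.6], [0.3, 3.3], [-0.1, -0.0], [-0.1, 0.3], [-0.3, 0.7], [-0.5, 0.9], [-0.2, -0.0], [-0.3, 0.6]]
[ 0.5386 -0.2357  0.2013] yaw deg 11.53
[[-0.7, -0.7], [0.2, -0.5], [0.5, 0.1], [-0.8, -0.4], [0.2, 0.0], [0.4, 3.5]]
[ 0.5371 -0.2378  0.2084] yaw deg 11.94
[[0.1, -0.4], [0.0, -0.1], [-0.1, 0.2], [-0.1, 0.4], [0.1, -0.5], [0.0, 0.2]]
[ 0.5472 -0.2849  0.2153] yaw deg 12.34
[[-0.9, -1.5], [-0.0, -1.8], [0.5, 0.2], [-0.0, 0.7], [-0.2, 0.1], [0.3, 0.1], [-0.7, -0.6], [-0.3, 0.4], [-0.1, 0.2], [-0.4, 0.7], [0.3, 0.3], [-0.6, -0.0]]
[ 0.548  -0.2847  0.212 ] yaw deg 12.14
[[-0.7, -1.2], [0.1, -1.5], [0.7, 0.5], [0.1, 0.9], [-0.1, 0.4], [0.4, 0.4], [-0.5, -0.4]]
[ 0.5466 -0.2863  0.2334] yaw deg 13.37
[[-0.1, 0.1], [0.0, -0.2], [-0.2, 0.5], [0.4, -0.1], [-0.1, -0.3]]
```

```bash
cat > m2.py <<'E'
from h import *
S=[("scene",fl(27,45,0),(511.75,205.5)),
("side",fl(27,-45,0),(246.2,314)),("side",fl(11,-45,0),(255,316.2)),("side",fl(27,45,0),(247,359.5)),("side",fl(11,45,0),(257,362.5)),
("side",fl(27,45,-90),(217,393.7)),("side",fl(5,45,-90),(230,399)),("side",fl(-5,45,-6),(265,365.5)),("side",fl(-27,45,0),(279.5,368.7)),
("side",fl(-27,-45,0),(276.7,324.5)),("side",fl(-5,45,-90),(235.7,400)),("side",fl(-27,45,-90),(248.2,404)),
("scene",[-90,-80,12],(411.2,263)),("scene",[150,80,12],(549,319)),("side",[150,-80,12],(181.2,378)),("side",[-90,80,12],(330,445.5))]
p=fit(S,[.65,.35,0])
for n,a,b in(("yellow",(244,291),(258,198)),("pink",(158,305),(270,163))):
    f=lambda X:np.concatenate([proj("scene",[X])[0]-a,proj("side",[X])[0]-b])
    print(n,np.round(least_squares(f,[.65,-.2,.1]).x,3))
o=status.get_obs();T=Ro.from_quat(o["ee_rot"]);P=o["position"]
def rel(P2,R2): return np.round((T.inv()*R2).as_rotvec(degrees=True),2),np.round(T.inv().apply(np.array(P2)-P),4)
# tool at rack: z down, y along gauge x
th=np.radians(12.1);y=[np.cos(th),np.sin(th),0];z=[0,0,-1];x=np.cross(y,z)
R2=Ro.from_matrix(np.c_[x,y,z])
for h in(.30,.19,.105): print(h,rel([.5473,-.285,h],R2))
E
python3 m2.py
```

```text
[0.5657 0.2186 0.2272] yaw deg 13.01
[[-0.9, -1.1], [-0.1, -1.5], [0.3, -0.2], [-0.1, -0.8], [-0.2, -0.4], [-0.8, 1.2], [-0.5, 0.0], [-0.6, 2.4], [0.3, 1.3], [-0.1, -0.5], [-0.3, 0.8], [0.1, 0.8], [-1.5, -2.8], [-0.1, -1.3], [-0.2, -0.8], [0.4, -0.4]]
yellow [ 0.664 -0.217  0.121]
pink [ 0.668 -0.357  0.116]
0.3 (array([-6.000e-02,  3.000e-02,  5.442e+01]), array([-0.6155, -0.6681, -0.0545]))
0.19 (array([-6.000e-02,  3.000e-02,  5.442e+01]), array([-0.6155, -0.668 ,  0.0555]))
0.105 (array([-6.000e-02,  3.000e-02,  5.442e+01]), array([-0.6155, -0.6679,  0.1405]))
```

play_rows(plan=[0, 0, 0, 0, 0, -0.055, 1, 0, 0, 54.4, -0.6155, -0.668, -0.0545, 1, 0, 0, 54.4, -0.6155, -0.668, -0.0545, 1, 0, 0, 54.4, -0.6155, -0.668, -0.0545, 1, 0, 0, 54.4, -0.6155, -0.668, -0.0545, 1, 0, 0, 54.4, -0.6155, -0.668, -0.0545, 1, 0, 0, 54.4, -0.6155, -0.668, -0.0545, 1, 0, 0, 54.4, -0.6155, -0.668, -0.0545, 1, 0, 0, 54.4, -0.6155, -0.668, -0.0545, 1, 0, 0, 54.4, -0.6155, -0.668, -0.0545, 1, 0, 0, 54.4, -0.6155, -0.668, -0.0545, 1, 0, 0, 54.4, -0.6155, -0.668, -0.0545, 1, 0, 0, 54.4, -0.6155, -0.668, -0.0545, 1, 0, 0, 54.4, -0.6155, -0.668, -0.0545, 1, 0, 0, 54.4, -0.6155, -0.668, -0.0545, 1, 0, 0, 54.4, -0.6155, -0.668, -0.0545, 1, 0, 0, 54.4, -0.6155, -0.668, -0.0545, 1, 0, 0, 54.4, -0.6155, -0.668, -0.0545, 1, 0, 0, 54.4, -0.6155, -0.668, -0.0545, 1, 0, 0, 54.4, -0.6155, -0.668, -0.0545, 1])

```text
clock: 2.65
position: [0.5476, -0.2836, 0.3001]
ee_rot: [0.628, 0.778, 0.001, 0.0]
ft_force: [0.3, -0.4, -0.2]
grip_width: 0.999
grasp_force: 0.0
```

play_rows(plan=[0, 0, 0, 0, 0, 0.06, 1, 0, 0, 0, 0, 0, 0.11, 1, 0, 0, 0, 0, 0, 0.14, 1, 0, 0, 0, 0, 0, 0.17, 1, 0, 0, 0, 0, 0, 0.195, 1, 0, 0, 0, 0, 0, 0.195, 1, 0, 0, 0, 0, 0, 0.195, 0, 0, 0, 0, 0, 0, 0.195, 0, 0, 0, 0, 0, 0, 0.195, 0, 0, 0, 0, 0, 0, 0.195, 0, 0, 0, 0, 0, 0, 0.195, 0, 0, 0, 0, 0, 0, 0.195, 0, 0, 0, 0, 0, 0, 0.195, 0, 0, 0, 0, 0, 0, 0.195, 0], squeeze=60)

```text
clock: 4.4
position: [0.5476, -0.2847, 0.1052]
ee_rot: [0.629, 0.778, 0.0, 0.0]
ft_force: [-0.9, 1.0, 6.3]
grip_width: 0.18
grasp_force: 58.6
```

play_rows(plan=[0, 0, 0, 0, 0, -0.015, 0, 0, 0, 0, 0, 0, -0.045, 0, 0, 0, 0, 0, 0, -0.08, 0, 0, 0, 0, 0, 0, -0.13, 0, 0, 0, 0, 0, 0, -0.18, 0, 0, 0, 0, 0, 0, -0.23, 0, 0, 0, 0, 0, 0, -0.23, 0, 0, 0, 0, 0, 0, -0.23, 0])

```text
clock: 5.4
position: [0.5471, -0.2845, 0.3344]
ee_rot: [0.629, 0.778, 0.0, -0.0]
ft_force: [-0.6, 1.0, -2.3]
grip_width: 0.181
grasp_force: 59.0
```

```bash
cat > m3.py <<'E'
from h import *
import sys
o=status.get_obs();T=Ro.from_quat(o["ee_rot"]);P=o["position"]
print(o["clock"],np.round(P,4),o["grip_width"],np.round(o["ft_force"],1),np.round(o["joint_pos"],2))
yaw=np.radians(13.0);C=np.array([.566,.2185,.175])
F=Ro.from_euler('z',yaw)*Ro.from_euler('y',-35,degrees=True)
f=F.as_matrix()
R2=Ro.from_matrix(np.c_[np.cross(f[:,0],-f[:,2]),f[:,0],-f[:,2]])
for d in (.110,.065,.03,0):   # gauge origin above mouth; TCP 30 mm above origin
    X=C+f[:,2]*(d+.030)
    print(d,np.round(X,3),np.round((T.inv()*R2).as_rotvec(degrees=True),2),np.round(T.inv().apply(X-P),4))
im=viewer.camera("side")[:,:,::-1]; cv2.imwrite("pics/side_%.2f.png"%o["clock"],im)
im=viewer.camera("scene")[:,:,::-1]; cv2.imwrite("pics/scene_%.2f.png"%o["clock"],im)
E
python3 m3.py
```

```text
5.4 [ 0.5471 -0.2845  0.3344] 0.1810941027654926 [-0.6  1.  -2.3] [-0.25  0.37  0.89  1.37 -0.28  1.53  0.83]
0.11 [0.488 0.2   0.29 ] [-35.02   0.24  -0.87] [0.4866 0.0437 0.045 ]
0.065 [0.513 0.206 0.253] [-35.02   0.24  -0.87] [0.487  0.0695 0.0818]
0.03 [0.532 0.211 0.224] [-35.02   0.24  -0.87] [0.4873 0.0896 0.1105]
0 [0.549 0.215 0.2  ] [-35.02   0.24  -0.87] [0.4875 0.1068 0.1351]
```

play_rows(plan=[-9, 0, 0, 0.03, 0, -0.02, 0, -18, 0, 0, 0.08, 0, -0.02, 0, -27, 0, 0, 0.13, 0, -0.02, 0, -35, 0.2, -0.9, 0.18, 0.01, -0.02, 0, -35, 0.2, -0.9, 0.23, 0.02, -0.02, 0, -35, 0.2, -0.9, 0.28, 0.03, -0.02, 0, -35, 0.2, -0.9, 0.33, 0.035, -0.02, 0, -35, 0.2, -0.9, 0.38, 0.04, -0.01, 0, -35, 0.2, -0.9, 0.43, 0.0437, 0, 0, -35, 0.2, -0.9, 0.4866, 0.0437, 0.02, 0, -35, 0.2, -0.9, 0.4866, 0.0437, 0.045, 0, -35, 0.2, -0.9, 0.4866, 0.0437, 0.045, 0, -35, 0.2, -0.9, 0.4866, 0.0437, 0.045, 0, -35, 0.2, -0.9, 0.4866, 0.0437, 0.045, 0])

```text
clock: 7.25
position: [0.4885, 0.1999, 0.291]
ee_rot: [0.594, 0.746, 0.236, 0.188]
ft_force: [0.2, 1.1, -0.9]
grip_width: 0.185
grasp_force: 59.1
```

```bash
python3 m3.py; python3 - <<'E'
import cv2,glob,os,numpy as np
s=sorted(glob.glob("pics/side_*"),key=os.path.getmtime)[-1]; c=s.replace("side","scene")
a=cv2.imread(s)[240:440,190:330];b=cv2.imread(c)[130:330,430:570]
im=np.hstack([cv2.resize(i,None,fx=2.85,fy=2.85,interpolation=cv2.INTER_CUBIC) for i in(a,b)])
cv2.imwrite("pics/cmp1.png",im)
E
```

```text
7.25 [0.4885 0.1999 0.291 ] 0.1847327669346385 [ 0.2  1.1 -0.9] [-0.49 -0.3  -0.1   2.13  0.27  0.75 -0.51]
0.11 [0.488 0.2   0.29 ] [ 0.08  0.05 -0.01] [ 0.0007 -0.0012  0.0008]
0.065 [0.513 0.206 0.253] [ 0.08  0.05 -0.01] [ 0.0007 -0.0013  0.0458]
0.03 [0.532 0.211 0.224] [ 0.08  0.05 -0.01] [ 0.0007 -0.0013  0.0808]
0 [0.549 0.215 0.2  ] [ 0.08  0.05 -0.01] [ 0.0008 -0.0014  0.1108]
```

View pics/cmp1.png

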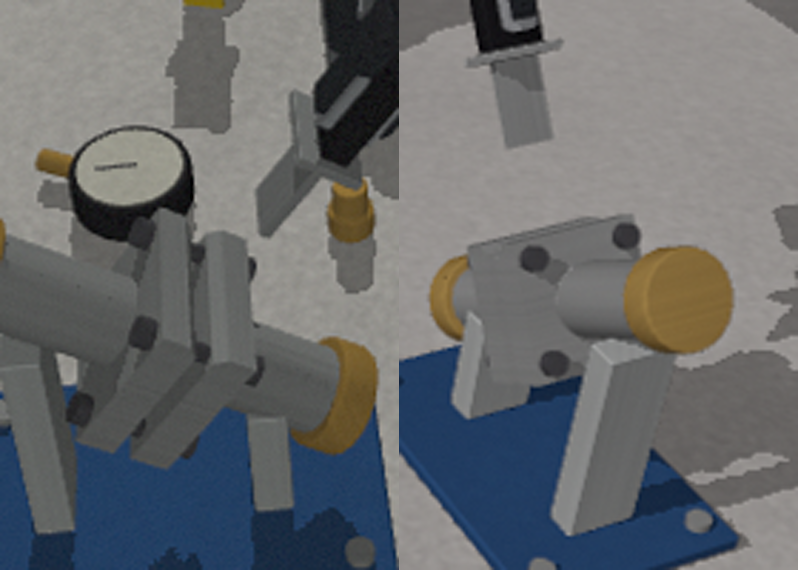

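```bash
cat > m4.py <<'E'
from h import *
yaw=np.radians(13.0);C=np.array([.566,.2185,.175])
F=Ro.from_euler('z',yaw)*Ro.from_euler('y',-35,degrees=True)
obs=[("side",(3,16,-55),(282.3,322.5)),("side",(3,-16,-55),(280.5,305)),("side",(18,-25,6),(292.8,272.3)),
("scene",(3,-16,-55),(467.9,181.6)),("scene",(3,16,-55),(483.7,178.4)),("scene",(18,-25,0),(453.9,152.8)),("scene",(18,25,0),(487.2,144.7))]
def f(t,ob=obs): return np.concatenate([(proj(n,[C+F.apply(np.array(X)/1000+t[:3])])[0]-uv) for n,X,uv in ob])
def g(t): 
    Q=F*Ro.from_euler('y',t[3])
    return np.concatenate([(proj(n,[C+F.apply(t[:3])+Q.apply(np.array(X)/1000)])[0]-uv) for n,X,uv in obs])
r=least_squares(f,[0,0,.1]);print(np.round(r.x*1000,1),np.round(r.fun.reshape(-1,2),1).tolist())
r=least_squares(g,[0,0,.1,0]);print(np.round(r.x*1000,1),np.round(r.fun.reshape(-1,2),1).tolist())
E
python3 m4.py
```

```text
[ -1.2  -4.5 110.9] [[-0.6, -0.3], [-0.0, 1.2], [1.0, -1.6], [-1.6, 0.3], [-2.2, 0.1], [6.8, -1.4], [-2.4, 1.8]]
[ -2.3  -4.5 110.6 -31.4] [[-1.0, -0.3], [-0.5, 1.1], [1.9, -1.4], [-1.3, 0.3], [-2.0, 0.2], [6.5, -1.5], [-2.7, 1.7]]
```

play_rows(plan=[0, 0, 0, 0.0005, 0, 0.02, 0, 0, 0, 0, 0.0005, 0, 0.035, 0, 0, 0, 0, 0.0005, 0, 0.045, 0, 0, 0, 0, 0.0005, 0, 0.052, 0, 0, 0, 0, 0.0005, 0, 0.056, 0, 0, 0, 0, 0.0005, 0, 0.06, 0, 0, 0, 0, 0.0005, 0, 0.064, 0, 0, 0, 0, 0.0005, 0, 0.068, 0, 0, 0, 0, 0.0005, 0, 0.072, 0, 0, 0, 0, 0.0005, 0, 0.072, 0])

```text
clock: 8.6
position: [0.5281, 0.2099, 0.2305]
ee_rot: [0.593, 0.747, 0.235, 0.188]
ft_force: [-0.3, -0.3, -2.6]
grip_width: 0.178
grasp_force: 59.2
```

```bash
python3 m3.py; python3 - <<'E'
import cv2,glob,os,numpy as np
s=sorted(glob.glob("pics/side_*"),key=os.path.getmtime)[-1]; c=s.replace("side","scene")
a=cv2.imread(s)[270:410,200:300];b=cv2.imread(c)[140:280,440:540]
im=np.hstack([cv2.resize(i,None,fx=4,fy=4,interpolation=cv2.INTER_CUBIC) for i in(a,b)])
cv2.imwrite("pics/cmp2.png",im)
E
```

```text
8.6 [0.5281 0.2099 0.2305] 0.17785960707026324 [-0.3 -0.3 -2.6] [-0.47 -0.14 -0.1   2.14  0.33  0.59 -0.56]
0.11 [0.488 0.2   0.29 ] [-0.03  0.06  0.06] [-0.0003 -0.     -0.0723]
0.065 [0.513 0.206 0.253] [-0.03  0.06  0.06] [-0.0002 -0.     -0.0273]
0.03 [0.532 0.211 0.224] [-0.03  0.06  0.06] [-0.0002  0.      0.0077]
0 [0.549 0.215 0.2  ] [-0.03  0.06  0.06] [-0.0001  0.      0.0377]
```

View pics/cmp2.png

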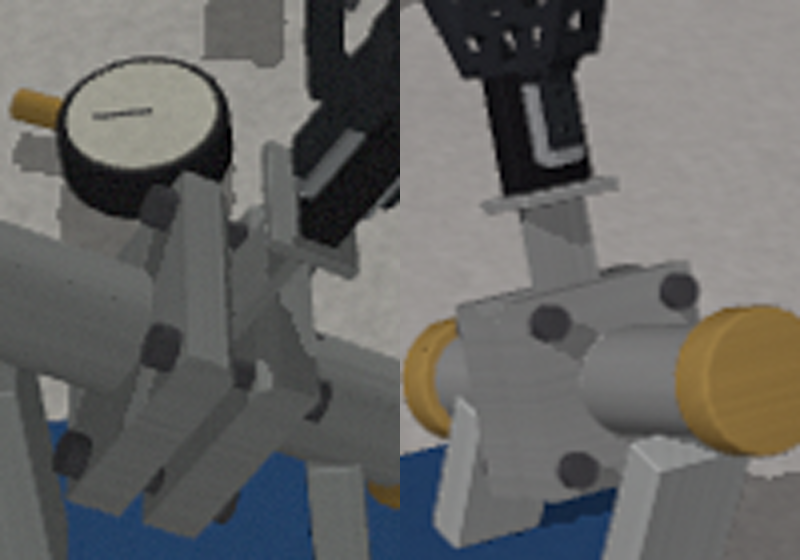

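```bash
python3 - <<'E'
from m4 import *
d=37.7
P=lambda n,X:np.round(proj(n,[C+F.apply(np.array(X)/1000)])[0],1)
print("blade at shoulder scene",P("scene",(3,-16,d)),P("scene",(3,16,d)),"obs 470.8,193 / 486.8,189.5")
print("shoulder scene",P("scene",(-18,-25,d)),P("scene",(18,25,d)),"obs ~460.8,191.8 / 494.5,186")
for y in(-34,34): print("bolt scene",P("scene",(30,y,-12)),P("scene",(36,y,-12)))
print("obs 477.5,220.5 / 510,212.5")
E
```

```text
[ -1.2  -4.5 110.9] [[-0.6, -0.3], [-0.0, 1.2], [1.0, -1.6], [-1.6, 0.3], [-2.2, 0.1], [6.8, -1.4], [-2.4, 1.8]]
[ -2.3  -4.5 110.6 -31.4] [[-1.0, -0.3], [-0.5, 1.1], [1.9, -1.4], [-1.3, 0.3], [-2.0, 0.2], [6.5, -1.5], [-2.7, 1.7]]
blade at shoulder scene [470.7 191.3] [485.8 187.9] obs 470.8,193 / 486.8,189.5
shoulder scene [460.3 193. ] [494.8 186.3] obs ~460.8,191.8 / 494.5,186
bolt scene [475.6 220.2] [477.5 220.2]
bolt scene [508.  212.3] [510.  212.2]
obs 477.5,220.5 / 510,212.5
```

play_rows(plan=[0, 0, 0, 0, 0, 0.005, 0, 0, 0, 0, 0, 0, 0.01, 0, 0, 0, 0, 0, 0, 0.015, 0, 0, 0, 0, 0, 0, 0.02, 0, 0, 0, 0, 0, 0, 0.025, 0, 0, 0, 0, 0, 0, 0.029, 0, 0, 0, 0, 0, 0, 0.032, 0, 0, 0, 0, 0, 0, 0.034, 0, 0, 0, 0, 0, 0, 0.035, 0, 0, 0, 0, 0, 0, 0.035, 0])

```text
clock: 9.95
position: [0.5477, 0.2145, 0.2022]
ee_rot: [0.593, 0.747, 0.235, 0.188]
ft_force: [-0.3, 0.5, -2.3]
grip_width: 0.177
grasp_force: 59.2
```

play_rows(plan=[0, 0, 0, 0, 0, 0.001, 0, 0, 0, 0, 0, 0, 0.0015, 0, 0, 0, 0, 0, 0, 0.002, 0, 0, 0, 0, 0, 0, 0.0025, 0, 0, 0, 0, 0, 0, 0.003, 0, 0, 0, 0, 0, 0, 0.003, 0, 0, 0, 0, 0, 0, 0.003, 0])

```text
clock: 10.82
position: [0.5493, 0.2149, 0.1997]
ee_rot: [0.593, 0.747, 0.235, 0.188]
ft_force: [-0.8, 0.9, -1.6]
grip_width: 0.176
grasp_force: 59.2
```

play_rows(plan=[0, 0, 0, 0, 0, 0.0005, 0, 0, 0, 0, 0, 0, 0.001, 0, 0, 0, 0, 0, 0, 0.0015, 0, 0, 0, 0, 0, 0, 0.002, 0, 0, 0, 0, 0, 0, 0.002, 0, 0, 0, 0, 0, 0, 0.002, 0])

```text
clock: 11.58
position: [0.5496, 0.2149, 0.1995]
ee_rot: [0.594, 0.746, 0.235, 0.188]
ft_force: [-32.0, -11.8, 25.7]
grip_width: 0.176
grasp_force: 65.6
```

play_rows(plan=[0, 0, 0, 0, 0, -0.001, 0, 0, 0, 0, 0, 0, -0.001, 0, 0, 0, 0, 0, 0, -0.001, 0.25, 0, 0, 0, 0, 0, -0.001, 0.3, 0, 0, 0, 0, 0, -0.001, 0.4, 0, 0, 0, 0, 0, -0.001, 0.5, 0, 0, 0, 0, 0, -0.001, 0.6, 0, 0, 0, 0, 0, -0.001, 0.6, 0, 0, 0, 0, 0, -0.001, 0.6])

```text
clock: 12.7
position: [0.5499, 0.215, 0.1989]
ee_rot: [0.593, 0.747, 0.235, 0.188]
ft_force: [0.4, -0.2, 0.1]
grip_width: 0.596
grasp_force: 0.0
```

```bash
python3 m3.py; python3 - <<'E'
import cv2,glob,os,numpy as np
s=sorted(glob.glob("pics/side_*"),key=os.path.getmtime)[-1]; c=s.replace("side","scene")
a=cv2.imread(s)[270:410,200:300];b=cv2.imread(c)[140:280,440:540]
im=np.hstack([cv2.resize(i,None,fx=4,fy=4,interpolation=cv2.INTER_CUBIC) for i in(a,b)])
cv2.imwrite("pics/cmp3.png",im)
E
```

```text
12.7 [0.5499 0.215  0.1989] 0.596236122375586 [ 0.4 -0.2  0.1] [-0.46 -0.05 -0.09  2.13  0.38  0.51 -0.6 ]
0.11 [0.488 0.2   0.29 ] [0.   0.05 0.06] [-0.0003 -0.0002 -0.111 ]
0.065 [0.513 0.206 0.253] [0.   0.05 0.06] [-0.0003 -0.0002 -0.066 ]
0.03 [0.532 0.211 0.224] [0.   0.05 0.06] [-0.0002 -0.0002 -0.031 ]
0 [0.549 0.215 0.2  ] [0.   0.05 0.06] [-0.0002 -0.0002 -0.001 ]
```

View pics/cmp3.png

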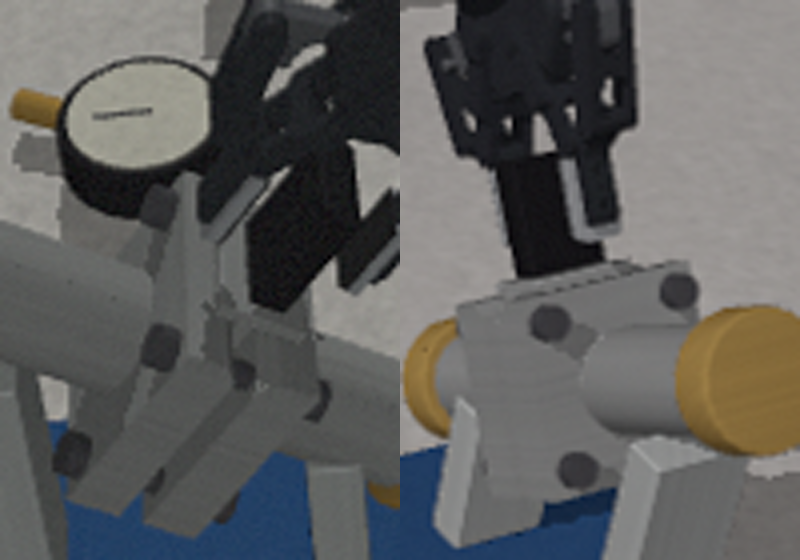

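Both panels show the shoulder flat on the flange edges, with the blade fully in the gap between the bolts. The fingers are open and clear of the handle, so I'll back straight out along the tool axis.

play_rows(plan=[0, 0, 0, 0, 0, -0.01, 0.6, 0, 0, 0, 0, 0, -0.03, 0.6, 0, 0, 0, 0, 0, -0.06, 0.6, 0, 0, 0, 0, 0, -0.1, 0.6, 0, 0, 0, 0, 0, -0.13, 0.6, 0, 0, 0, 0, 0, -0.13, 0.6, 0, 0, 0, 0, 0, -0.13, 0.6, 0, 0, 0, 0, 0, -0.13, 0.6])

```text
clock: 13.8
position: [0.4772, 0.1981, 0.3041]
ee_rot: [0.594, 0.747, 0.234, 0.187]
ft_force: [1.0, 0.6, -0.7]
grip_width: 0.597
grasp_force: 0.0
```

```bash
python3 m3.py|head -1; python3 - <<'E'
import cv2,glob,os,numpy as np
s=sorted(glob.glob("pics/side_*"),key=os.path.getmtime)[-1]; c=s.replace("side","scene")
a=cv2.imread(s)[270:410,200:300];b=cv2.imread(c)[140:280,440:540]
im=np.hstack([cv2.resize(i,None,fx=4,fy=4,interpolation=cv2.INTER_CUBIC) for i in(a,b)])
cv2.imwrite("pics/cmp4.png",im)
E
```

```text
13.8 [0.4772 0.1981 0.3041] 0.5974619583894597 [ 1.   0.6 -0.7] [-0.49 -0.33 -0.11  2.12  0.25  0.79 -0.5 ]
```

View pics/cmp4.png

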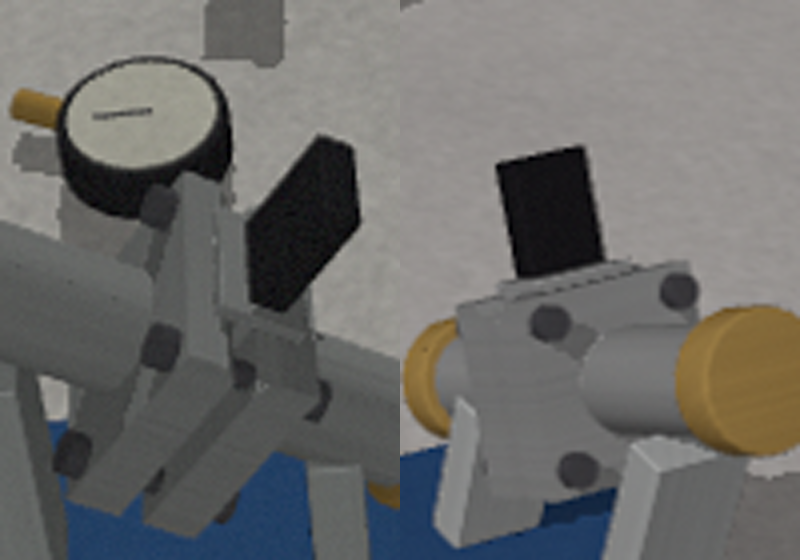

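The picture shows the gauge free-standing and seated square between the flanges, with the gripper clear of it.

```bash
python3 -c "
from workcell import manip
print(manip.hand_in())"
```

```text
the job is handed in; nothing more can be done
None
```

The flat-handled gap gauge is in the flange gap, midway between the bolts to within about 2 mm. Its shoulder was pressed home at about 40 N, then I let go and backed the gripper clear; handed in at about 14 s of the 48 s allowed, verdict not shown.

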